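# Snap the spray bar into the cheese washer's clips

### The job

Refit the long spray bar on the cheese-washing head: lift it by its black grip, bring it in under the guard rail at the slant of the clips, and press it square into the two spring clips until both snap over its tube ends and it lies home on the rubber pad. Stop pushing as soon as it has snapped in (do not squash the pad), let go, and leave the short bar and everything else where it stands.

Things in the scene. Friction and masses are not known exactly. Their poses are not given: they have to be found in the camera images.
- long_bar: Long spray bar, about 0.3 kg, 180 mm along its y, z up. Grey middle block 34 (x) x 90 (y) x 24 (z) mm, flat underside; origin at the underside's centre. From the block a round steel tube, 22 mm in diameter, axis 11 mm above the underside, runs out each way to y = +-90 mm. Starts upright on the table left or right of the washing head, y within 0.5 rad of the world's y. Fits either way round.
- grip (a point): Middle of the long bar's black grip block, 52 mm above the underside. The grip is 28 (x) x 36 (y) mm and stands on the middle block from z = 24 to 74 mm of the bar; it can be pinched across either pair of faces.
- end_a (a point): Point on the tube axis of the long bar near its +y end: 85 mm along y from its centre, 11 mm above the underside. The tube ends 5 mm farther out.
- end_b (a point): The same near the -y end.
- short_bar: A shorter spray bar of another machine, same shape and materials (same block and grip) but only 120 mm long along its y; does not reach the clips. Origin at the centre of its underside. Stands on the other side of the washing head. To be left alone.
- cradle: Slanted clip cradle, fixed on the washing head. Origin: where the centre of the long bar's underside lies when home (centre of the pad's top), 130 mm above the table. y: level, along the seated bar. z: out of the clip mouths, leaning 35 degrees from vertical towards the head's front (robot side); the bar goes in along -z. Home, the bar's z is along this z and its y along this y, either way.
- seat_a (a point): In the spring clip at y = +68 mm of the cradle: where the tube's axis lies when home, 11 mm above the cradle's origin plane. Each clip is 16 mm wide along y: two steel jaws with round lips, gap between lips 15 mm, narrowest 21 mm above the origin plane, jaw tops 30 mm above it. Each jaw can slide aside by up to 7 mm and springs back.
- seat_b (a point): The same in the clip at y = -68 mm. Snap, both clips together: the tubes meet the lips with the bar about 20 mm above home, resistance peaks at about 8 to 15 N some 11 to 15 mm above home, fades by 8 mm above home, and from there the jaws close over the tubes and draw the bar home (about 5 N). The middle block has about 15 mm of play along y each way between the clips.
- pad (a joint): How far the rubber pad (46 x 78 mm, between the clips, top at the cradle's origin) is pressed in along the cradle's -z, m: 0 free, at most 0.010; 4 N per mm. The bar's own weight presses it about 1 mm. Pressed in 7 mm (28 N) or more it is squashed.
- washer: Washing head that carries the cradle: steel base 170 (x) x 270 (y) x 35 mm, origin on the table 130 mm straight below the cradle's origin, front towards its -x. Uprights stand at x = 50, y = +-125 mm and carry a level cream guard rail over the cradle. Position and yaw differ from start to start.
- rail (a point): Under the guard rail's front edge, straight above the cradle's origin, 280 mm above the table. From here the rail (14 mm thick) reaches 66 mm towards the head's +x and 131 mm to either side. A tool pointing straight down over the clips would run into it; come in slanted, from the front, along the cradle's -z.
- jar: Glass jar, 64 mm in diameter, 90 mm tall, on the table in front of the robot; origin under its centre. Bystander.
- bottle: White bottle, 68 mm in diameter, 190 mm tall; origin under its centre. Bystander.
- bowl: Steel bowl, 130 mm across, 60 mm high; origin under its centre. Bystander.
- brush: Wooden-handled hand brush lying on the table in front of the robot, to the right of the jar; origin on the table under it. Bystander.

How it is judged:
By the outcome, as a careful person would: the job done as asked, in the order asked, and still so for the second after the job is handed in, with the robot touching nothing.
It also fails if it takes over 64 s, if anything falls off the work surface, if the arm or the gripper's body presses on something with over 40 N, if the wrist force passes 120 N, or if a joint passes its speed limit or range.

### The arm

A 7-joint arm with a two-finger parallel gripper is mounted at the origin on the work surface. World frame = base frame: x ahead of the robot, y to its left, z up, the work surface at z = 0. Lengths are in mm, angles in degrees, forces in N, time in s.
With the tool pointing down it reaches from about 400 to 850 mm from the base axis. Payload 4.5 kg.
Tool frame: the origin (TCP) lies on the centre line of the jaws, within the pads' length; the fingertips stand 8 mm ahead of it and the grasp point (between the pads) lies 11 mm behind it; z points along the fingers, y is the line along which they close (so a half turn about z gives the same grasp; the last joint's range is limited). The gripper opens to 85 mm and grips with 20 to 120 N. Pads are 22 mm wide; open, the fingers measure 114 mm over their backs; the gripper's body (76 mm by 85 mm) begins 54 mm behind the grasp point. The pads swing forward as they close: fully open they stand 13 mm farther back than shut.
Start: joints at [65.42, 39.483, -11.15, 89.685, 9.013, 51.709, -12.324], TCP at [279.066, -559.264, 239.317] pointing down, gripper open.
Joint ranges: [-172.22, 172.22], [-26.19, 119.32], [-84.43, 86.54], [7.71, 146.69], [-57.33, 237.33], [2.42, 119.75], [-152.13, 152.13]. Speed limits (degrees/s): [147.25, 147.25, 180, 180, 180, 180, 180].

### API

Orientations are given as a 3x3 rotation matrix whose columns are the frame's x, y, z axes.
In Python, from station import observe, snapshot, camera_params, finish_job gives the robot as it stands.
- The arm moves only by the tool send_rows, never from a script. Its arguments are lists of equal length, an entry for each row: "delta_pos": the shift along the tool's x, y, z in cm, a list of three; "rot": the turn, a rotation vector about the tool's x, y, z in degrees, a list of three; "hand": the opening, from -1 (shut) to 1 (fully open). In form: {"delta_pos": [[dx, dy, dz], ...], "rot": [[rx, ry, rz], ...], "hand": [hand, ...]}. A call has exactly 10 rows; each row is the pose to reach, as a shift and turn from the pose commanded when the call began, along the tool's axes at that moment; what a row does not reach only later rows make up. A row lasts 1/8 s, in which the tool goes at most 62.5 mm and 10.7 degrees, less where a joint would pass 70% of its speed; a pose out of reach is approached as far as the arm can. A call with a gripper value outside its range is refused whole. The fingers move at their own pace and stop on an object; "squeeze" is the grip in N (left out, the last holds). Time passes only in rows, so rows that repeat a pose let the fingers close, or fill a call up. It gives the time, the measured TCP pose, the force, the opening and the grip force at its end, in the units of the state.
- observe(): the state, without advancing time (a new reading comes with each control period).
- snapshot(name): name is "scene" or "top"; returns (picture, depth): 420x560x3 uint8, red, green, blue; 420x560 float32, mm along the optical axis (not along the pixel's ray), 0 where there is no reading.
- camera_params(name): a dict with "K" (3x3 intrinsics, pixels), "k1" (the pictures are not rectified: a ray, as slopes to the right and down, at radius r is drawn at 1 + k1 r^2 times it, then the intrinsics apply), "cam_to_world" (4x4, takes a point from camera to world coordinates). Camera axes: x right, y down, z forward; pixel columns grow to the right and rows downward; lengths in mm; the calibration is good to about 2 mm. A picture is of the moment at which its call begins. camera_params takes no time and is no camera call.
- finish_job(): hands the job in; it is judged then, once.
The state is a dict: "time_s": time; "qpos": joint angles; "qd": joint speeds; "effort": joint torques, N m; "tcp_pos": TCP position; "tool_rot": TCP orientation; "force": force on the tool from outside, world axes, zero at the start; "ft_torque": the same for the moment, N m; "finger_gap": opening from 0.0 (shut) to 1.0 (fully open); "gripper_force": force on a finger pad.
Only numpy, scipy, OpenCV 4.12 (cv2) and the standard library are available. Lean on these libraries where they do the work, as an engineer would, in place of code of your own. Each camera call takes 0.05 s, during which the arm holds its last target. There are 200 camera calls.

## Working session

There is one attempt and no reset: what is moved stays moved. The work goes in short steps, Python scripts to look and compute and a tool call to move; the robot and the scene stay as the last step left them, time stands still between calls to the robot, and variables do not carry over. Pictures are saved under pics/ and viewed, at most 10 in all, crops included, and the job is handed in when it is done.

Besides the shell and the picture viewer there is one more tool, called after ">>>" as a command line: name --argument value ..., lists and objects as JSON in quotes. send_rows: Moves the arm, as the interface text tells. Its arguments: {"type":"object","properties":{"delta_pos":{"type":"array"},"rot":{"type":"array"},"hand":{"type":"array"},"squeeze":{"type":"number"}},"required":["delta_pos","rot","hand"]}

```bash
mkdir -p pics; cat > h.py <<'E'
import numpy as np, cv2
from station import observe, snapshot, camera_params
def cloud(name,depth):
    c=camera_params(name);K=np.array(c['K'],float);T=np.array(c['cam_to_world'],float)
    h,w=depth.shape;u,v=np.meshgrid(np.arange(w),np.arange(h))
    p=cv2.undistortPoints(np.stack([u,v],-1).reshape(-1,1,2).astype(np.float64),K,np.array([c['k1'],0,0,0,0.]))[:,0]
    d=depth.reshape(-1,1)
    P=np.hstack([p*d,d])@T[:3,:3].T+T[:3,3]
    P[d[:,0]<=0]=np.nan
    return P.reshape(h,w,3)
def take(tag):
    out={}
    for n in ('scene','top'):
        im,d=snapshot(n); cv2.imwrite(f'pics/{tag}_{n}.png',im[:,:,::-1]); np.savez(f'/tmp/{tag}_{n}.npz',im=im,d=d)
        out[n]=(im,d,cloud(n,d))
    return out
E
python3 - <<'E'
from h import *
take('a')
for n in('scene','top'):
    c=camera_params(n);print(c['k1'],np.round(c['K'],1).tolist(),np.round(c['cam_to_world'],2).tolist())
s=observe();print(s['time_s'],s['tcp_pos'],np.round(s['tool_rot'],3).tolist(),s['finger_gap'],s['force'])
E
```

```text
-0.05700452220238181 [[400.6, 0.0, 285.2], [0.0, 400.6, 200.4], [0.0, 0.0, 1.0]] [[-0.2, 0.73, -0.65, 1356.51], [0.98, 0.16, -0.12, 175.91], [0.02, -0.66, -0.75, 1128.53], [0.0, 0.0, 0.0, 1.0]]
-0.09482015736429655 [[410.1, 0.0, 282.9], [0.0, 410.1, 204.4], [0.0, 0.0, 1.0]] [[-0.04, -0.97, 0.23, 250.25], [-1.0, 0.04, -0.0, 16.13], [-0.01, -0.23, -0.97, 1406.87], [0.0, 0.0, 0.0, 1.0]]
0.1 [ 278.75836996 -558.76899038  238.58126503] [[0.895, 0.447, -0.001], [0.447, -0.895, 0.001], [-0.0, -0.002, -1.0]] 0.9966686438727025 [ 0.26759211  0.09410104 -1.22567084]
```

View pics/a_scene.png

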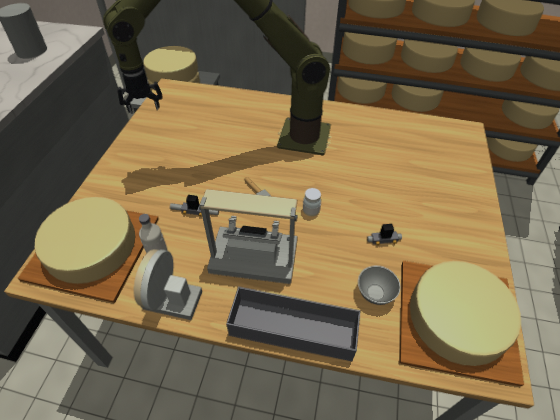

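View pics/a_top.png

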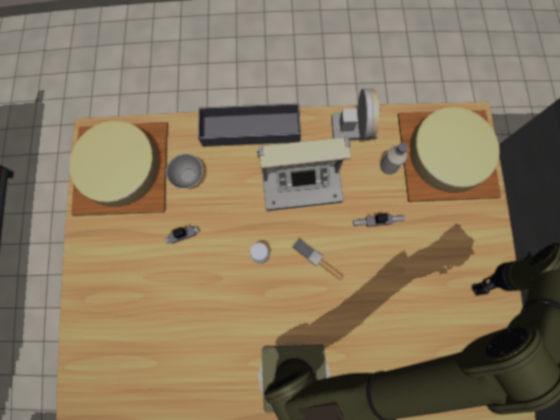

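The scene picture shows the washing head at about (253,235). In the top view, the long bar is at (379,219) with tube ends at about 355 and 404. The short bar is at (182,234), the rail at (305,153), and the clips at about (282,180) and (325,178). Next I'll measure with the depth data.

```bash
python3 - <<'E'
from h import *
P={}
I={}
for n in('scene','top'):
    z=np.load(f'/tmp/a_{n}.npz');P[n]=cloud(n,z['d']);I[n]=z['im']
def rect(n,r0,r1,c0,c1,zl,zh):
    p=P[n][r0:r1,c0:c1].reshape(-1,3);im=I[n][r0:r1,c0:c1].reshape(-1,3)
    m=(p[:,2]>zl)&(p[:,2]<zh);return p[m],im[m]
def rep(t,p):
    if len(p)<4: print(t,len(p));return
    r=cv2.minAreaRect(p[:,:2].astype(np.float32));print(t,len(p),np.round(p.mean(0),1),np.round(r[0],1),np.round(r[1],1),round(r[2],1))
# bar
for n,b in(('top',(200,240,345,415)),('scene',(190,222,160,206))):
    rep(n+' tubes',rect(n,*b,10,30)[0]);rep(n+' grip',rect(n,*b,60,85)[0])
# rail
for n,b in(('top',(135,175,255,355)),('scene',(180,225,195,305))):
    p,im=rect(n,*b,284,305);rep(n+' rail',p)
    p,im=rect(n,b[0],b[1]+60,b[2],b[3],28,45);rep(n+' base',p)
# world frame pics around cradle: pad points
p,im=rect('top',165,200,270,340,90,200)
dk=im.max(1)<50
rep('top dark pad',p[dk]);print(p[dk][:,2].min(),p[dk][:,2].max())
r=P['top'][178,270:340:3];print(np.round(r).tolist())
rep('table',rect('top',250,300,100,200,-20,20)[0])
rep('tableS',rect('scene',100,180,350,450,-20,20)[0])
for t,n in(('s','scene'),('t','top')):
    b=(175,290,150,310) if n=='scene' else (130,250,250,420)
    x=I[n][b[0]:b[1],b[2]:b[3],::-1];cv2.imwrite(f'pics/crop_{t}.png',cv2.resize(x,None,fx=4.5,fy=4.5,interpolation=2))
E
```

```text
top tubes 342 [ 504.7 -317.    20.8] [ 511.  -334.6] [ 62.6 254.5] 17.0
top grip 97 [ 503.8 -318.6   72.9] [ 504.7 -319.2] [28.2 36.8] 1.5
scene tubes 187 [ 518.1 -347.    20.2] [ 513.7 -344.2] [ 47.4 125.1] 3.8
scene grip 90 [ 510.5 -315.4   71.1] [ 506.8 -316.3] [32.7 36.2] 2.1
top rail 2020 [661.5 -55.6 293.9] [663.2 -56.7] [ 67.6 263.6] 4.1
top base 1878 [626.2 -52.9  35.1] [688.8 -81.4] [255.8 356.6] 1.8
scene rail 1871 [669.9 -52.8 293.1] [665.3 -54.4] [ 70.8 261.7] 4.5
scene base 1963 [682.4 -50.8  34.5] [606.7 -90.3] [304.5 389.4] 11.0
top dark pad 293 [634.2 -59.8 131.3] [ 643.6 -100.7] [ 45.6 160.3] 13.3
93.13113581730204 146.35121330084507
[[666.0, 51.0, 38.0], [668.0, 41.0, 31.0], [641.0, 30.0, 117.0], [637.0, 20.0, 127.0], [627.0, 10.0, 159.0], [638.0, 0.0, 123.0], [639.0, -10.0, 117.0], [634.0, -19.0, 132.0], [633.0, -29.0, 134.0], [632.0, -38.0, 136.0], [633.0, -48.0, 132.0], [634.0, -58.0, 128.0], [634.0, -68.0, 127.0], [632.0, -77.0, 132.0], [631.0, -87.0, 133.0], [635.0, -98.0, 119.0], [636.0, -108.0, 113.0], [635.0, -118.0, 117.0], [633.0, -127.0, 120.0], [636.0, -138.0, 110.0], [657.0, -158.0, 37.0], [655.0, -167.0, 42.0], [656.0, -178.0, 37.0], [656.0, -189.0, 35.0]]
table 4986 [3.509e+02 4.793e+02 2.000e-01] [352.4 483.7] [359.5 169.9] 88.5
tableS 6888 [-4.230e+01  4.059e+02  2.000e-01] [-59.7 430.5] [518.7 469. ] 5.3
```

View pics/crop_t.png

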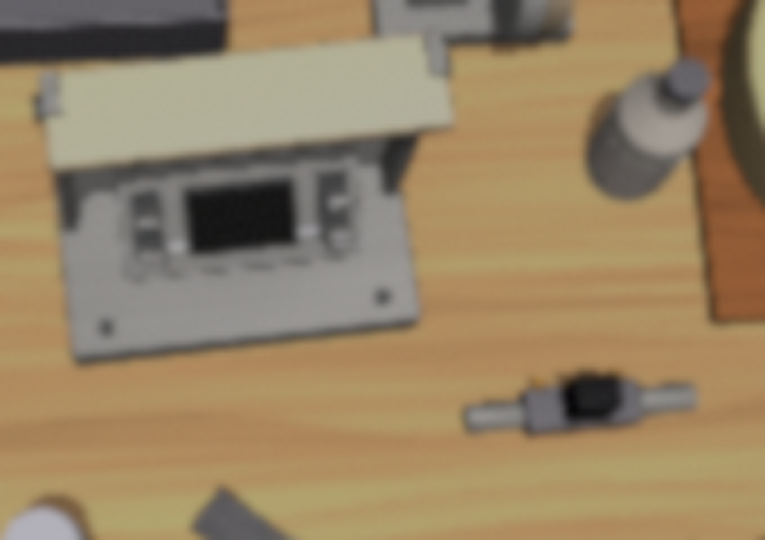

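The crop shows the rail's front edge from (50,168) to (450,128), the black pad centred at about (242,215), and the bar's tube ends at (468,418) and (692,397). I'll refine both poses with masks and rays, then move.

```bash
cat >> h.py <<'E'
def cast(n,uv,p0,nv):
    c=camera_params(n);K=np.array(c['K'],float);T=np.array(c['cam_to_world'],float)
    q=cv2.undistortPoints(np.array(uv,float).reshape(-1,1,2),K,np.array([c['k1'],0,0,0,0.]))[:,0]
    d=np.c_[q,np.ones(len(q))]@T[:3,:3].T;o=T[:3,3]
    t=((np.array(p0)-o)@nv)/(d@nv);return o+d*t[:,None]
def frames(yaw):
    a=np.radians(yaw);l=np.radians(35);x=np.array([np.cos(a),np.sin(a),0]);y=np.array([-np.sin(a),np.cos(a),0])
    z=np.cos(l)*np.array([0,0,1])-np.sin(l)*x;return np.c_[np.cross(y,z),y,z]
def delta(pos,R):
    "delta_pos cm (tool axes) and rotvec deg from the present pose to the target"
    s=observe();R0=np.array(s['tool_rot']);from scipy.spatial.transform import Rotation as Q
    return np.round(R0.T@(np.array(pos)-s['tcp_pos'])/10,2),np.round(Q.from_matrix(R0.T@R).as_rotvec(degrees=True),2)
E
python3 - <<'E'
from h import *
z=np.load('/tmp/a_top.npz');im=z['im'];d=z['d'];hsv=cv2.cvtColor(im,cv2.COLOR_RGB2HSV)
def big(m,b):
    M=np.zeros(m.shape,np.uint8);M[b[0]:b[1],b[2]:b[3]]=m[b[0]:b[1],b[2]:b[3]]
    n,l,s,c=cv2.connectedComponentsWithStats(M);k=1+s[1:,4].argmax();v,u=np.nonzero(l==k);return np.c_[u,v]
# pad
uv=big(im.max(2)<55,(165,195,285,325));print('pad px',len(uv),uv.min(0),uv.max(0))
for yaw in(4.3,):
    C=frames(yaw);q=cast('top',uv,[631,-58,130],C[:,2]);L=(q-[631,-58,130])@C
    print('pad',q.mean(0).round(1),L.mean(0).round(1),[np.round(x,1) for x in cv2.minAreaRect(L[:,:2].astype(np.float32))])
# bar
m=(hsv[...,1]<75)|(im.max(2)<55)
uv=big(m,(205,235,345,412));print('bar px',len(uv),uv.min(0),uv.max(0))
q=cast('top',uv,[0,0,18],np.array([0,0,1.]))
print('bar',[np.round(x,1) for x in cv2.minAreaRect(q[:,:2].astype(np.float32))])
for e in (uv[:,0]<uv[:,0].min()+12, uv[:,0]>uv[:,0].max()-12): print(q[e].mean(0).round(1))
uvg=big(im.max(2)<55,(205,235,365,395));print('grip',cast('top',uvg,[0,0,74],np.array([0,0,1.])).mean(0).round(1))
E
```

```text
pad px 299 [292 171] [314 185]
pad [633.4 -58.2 131.7] [ 2.9 -0.4 -0. ] [array([ 2.7, -0.4]), array([73.6, 44.9]), np.float64(89.9)]
bar px 418 [353 214] [404 225]
bar [array([ 507.1, -318.6]), array([ 37.8, 181. ]), np.float64(2.6)]
[ 500.8 -248.7   18. ]
[ 508.5 -387.9   18. ]
grip [ 500.7 -312.7   74. ]
```

```bash
python3 - <<'E'
from h import *
C=frames(0);a=np.radians(3);R=np.c_[[np.cos(a),np.sin(a),0],[np.sin(a),-np.cos(a),0],[0,0,-1]]
for z in(150,45):print(delta([505,-318.7,z],R))
E
```

```text
(array([ 30.96, -11.36,   8.87]), array([-0.09,  0.03, 23.52]))
(array([ 30.97, -11.35,  19.37]), array([-0.09,  0.03, 23.52]))
```

>>> send_rows --delta_pos '[[4, -1.5, 0], [8, -3, 1], [12, -4.5, 2], [16, -6, 3], [20, -7.5, 4], [24, -9, 5], [28, -10.4, 6], [30.5, -11.2, 7], [30.96, -11.36, 7.5], [30.96, -11.36, 7.5]]' --rot '[[0, 0, 3], [0, 0, 6], [0, 0, 9], [0, 0, 12], [0, 0, 15], [0, 0, 18], [0, 0, 21], [0, 0, 23], [0, 0, 23.5], [0, 0, 23.5]]' --hand '[1, 1, 1, 1, 1, 1, 1, 1, 1, 1]' --squeeze 70

```text
time_s: 1.35
tcp_pos: [504.2, -320.1, 163.8]
tool_rot: [[0.999, 0.052, -0.002], [0.052, -0.999, -0.0], [-0.002, 0.0, -1.0]]
force: [0.1, 0.3, -0.7]
finger_gap: 0.996
gripper_force: 0.0
```

```bash
python3 - <<'E'
from h import *
o=take('b');s=observe();print(s['tcp_pos'],np.round(s['tool_rot'],3).tolist(),s['force'])
a=np.radians(3);R=np.c_[[np.cos(a),np.sin(a),0],[np.sin(a),-np.cos(a),0],[0,0,-1]]
print(delta([505,-318.7,45],R))
im=o['scene'][0][150:230,130:250,::-1];jm=o['top'][0][180:250,320:440,::-1]
cv2.imwrite('pics/b1.png',np.vstack([cv2.resize(im,(600,320)),cv2.resize(jm,(600,280))[:270]]))
E
```

```text
[ 503.9511486  -321.30571569  164.54130426] [[0.999, 0.05, -0.001], [0.05, -0.999, -0.001], [-0.001, 0.001, -1.0]] [-0.286616   -0.69634589 -0.29090819]
(array([ 0.13, -0.27, 11.95]), array([ 0.07,  0.05, -0.12]))
```

View pics/b1.png

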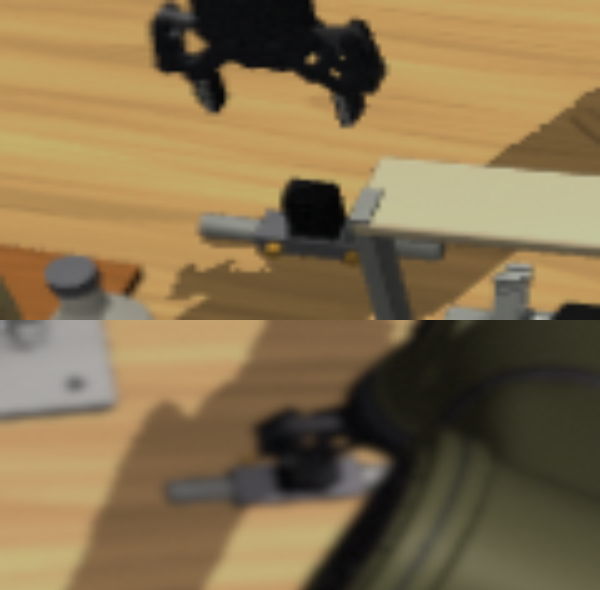

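The fingers straddle the grip, which is at about (315,205) in the upper crop, and are in line with the bar. I'll descend and close.

>>> send_rows --delta_pos '[[0, -0.1, 2], [0, -0.2, 4.5], [0, -0.2, 7], [0.1, -0.2, 9], [0.1, -0.2, 10.5], [0.1, -0.2, 11.5], [0.1, -0.2, 11.9], [0.1, -0.2, 11.9], [0.1, -0.2, 11.9], [0.1, -0.2, 11.9]]' --rot '[[0, 0, 0], [0, 0, 0], [0, 0, 0], [0, 0, 0], [0, 0, 0], [0, 0, 0], [0, 0, 0], [0, 0, 0], [0, 0, 0], [0, 0, 0]]' --hand '[1, 1, 1, 1, 1, 1, 1, 1, 0.6, 0.2]' --squeeze 70

```text
time_s: 2.7
tcp_pos: [506.6, -317.5, 45.8]
tool_rot: [[0.999, 0.053, 0.001], [0.053, -0.999, -0.001], [0.001, 0.001, -1.0]]
force: [0.1, 0.1, -0.6]
finger_gap: 0.609
gripper_force: 0.0
```

>>> send_rows --delta_pos '[[0, 0, 0], [0, 0, 0], [0, 0, 0], [0, 0, 0], [0, 0, 0], [0, 0, 0], [0, 0, 0], [0, 0, 0], [0, 0, 0], [0, 0, 0]]' --rot '[[0, 0, 0], [0, 0, 0], [0, 0, 0], [0, 0, 0], [0, 0, 0], [0, 0, 0], [0, 0, 0], [0, 0, 0], [0, 0, 0], [0, 0, 0]]' --hand '[-0.3, -1, -1, -1, -1, -1, -1, -1, -1, -1]' --squeeze 70

```text
time_s: 3.95
tcp_pos: [506.6, -317.6, 45.8]
tool_rot: [[0.999, 0.053, 0.001], [0.053, -0.999, -0.001], [0.001, 0.001, -1.0]]
force: [0.6, 0.4, 5.8]
finger_gap: 0.418
gripper_force: 70.8
```

>>> send_rows --delta_pos '[[0, 0, -1], [0, 0, -3], [0, 0, -6], [0, 0, -10], [0, 0, -14], [0, 0, -18], [0, 0, -20], [0, 0, -20], [0, 0, -20], [0, 0, -20]]' --rot '[[0, 0, 0], [0, 0, 0], [0, 0, 0], [0, 0, 0], [0, 0, 0], [0, 0, 0], [0, 0, 0], [0, 0, 0], [0, 0, 0], [0, 0, 0]]' --hand '[-1, -1, -1, -1, -1, -1, -1, -1, -1, -1]'

```text
time_s: 5.2
tcp_pos: [505.4, -316.8, 244.0]
tool_rot: [[0.999, 0.053, -0.002], [0.053, -0.999, 0.001], [-0.002, -0.001, -1.0]]
force: [0.2, -0.9, -2.8]
finger_gap: 0.415
gripper_force: 70.2
```

```bash
python3 - <<'E'
from h import *
s=observe();print(s['tcp_pos'],s['finger_gap'],s['gripper_force'],s['force'])
C=frames(4.3);R=np.c_[C[:,0],-C[:,1],-C[:,2]]
print(delta(np.array([632,-58,130])+C[:,2]*190,R))
E
```

```text
[ 505.43089472 -316.84401248  244.04990958] 0.41511178894787376 70.17298579216003 [ 0.1959293  -0.85068566 -2.80893943]
(array([  3.1 , -24.94,  -4.13]), array([ 0.31, 35.13, -1.26]))
```

>>> send_rows --delta_pos '[[0.3, -2, -0.5], [0.6, -5, -1], [1, -8, -1.5], [1.4, -11.5, -2], [1.8, -15, -2.5], [2.2, -18.5, -3], [2.6, -21.5, -3.5], [2.9, -23.7, -4], [3.1, -24.9, -4.1], [3.1, -24.9, -4.1]]' --rot '[[0, 3, 0], [0, 7, -0.2], [0, 11, -0.4], [0.1, 16, -0.6], [0.1, 21, -0.8], [0.2, 26, -0.9], [0.3, 30, -1.1], [0.3, 33, -1.2], [0.3, 35.1, -1.3], [0.3, 35.1, -1.3]]' --hand '[-1, -1, -1, -1, -1, -1, -1, -1, -1, -1]'

```text
time_s: 6.45
tcp_pos: [533.2, -71.4, 316.6]
tool_rot: [[0.84, 0.084, 0.536], [0.066, -0.996, 0.053], [0.538, -0.009, -0.843]]
force: [-0.3, 0.2, -3.6]
finger_gap: 0.413
gripper_force: 71.3
```

>>> send_rows --delta_pos '[[0, 0, 0.5], [0, 0, 1.5], [0, 0, 3], [0, 0, 4.5], [0, 0, 6], [0, 0, 7], [0, 0, 7.5], [0, 0, 7.5], [0, 0, 7.5], [0, 0, 7.5]]' --rot '[[0, 0, 0], [0, 0, 0], [0, 0, 0], [0, 0, 0], [0, 0, 0], [0, 0, 0], [0, 0, 0], [0, 0, 0], [0, 0, 0], [0, 0, 0]]' --hand '[-1, -1, -1, -1, -1, -1, -1, -1, -1, -1]'

```text
time_s: 7.7
tcp_pos: [583.2, -73.9, 274.8]
tool_rot: [[0.859, 0.087, 0.505], [0.067, -0.996, 0.059], [0.508, -0.017, -0.861]]
force: [-0.2, 0.0, -2.6]
finger_gap: 0.408
gripper_force: 71.2
```

```bash
python3 - <<'E'
from h import *
o=take('c');s=observe();print(s['time_s'],s['tcp_pos'],np.round(s['tool_rot'],3).tolist(),s['force'],s['qpos'])
C=frames(4.3);R=np.c_[C[:,0],-C[:,1],-C[:,2]]
print(delta(np.array([632,-58,130])+C[:,2]*45.8,R))
im=o['scene'][0][170:290,170:320,::-1];jm=o['top'][0][140:260,240:390,::-1]
cv2.imwrite('pics/c1.png',np.hstack([cv2.resize(im,(400,320)),cv2.resize(jm,(400,320))]))
E
```

```text
7.8 [583.27496351 -73.97228721 274.80296899] [[0.859, 0.087, 0.505], [0.067, -0.996, 0.059], [0.508, -0.017, -0.861]] [ 0.65445333  0.19171643 -2.97253019] [ 12.56088761  26.49238466  -9.08049811 122.51470965 -57.27299084
   2.48083385 -23.06132873]
(array([-3.42, -1.02, 10.46]), array([-1.18,  4.48,  0.08]))
```

View pics/c1.png

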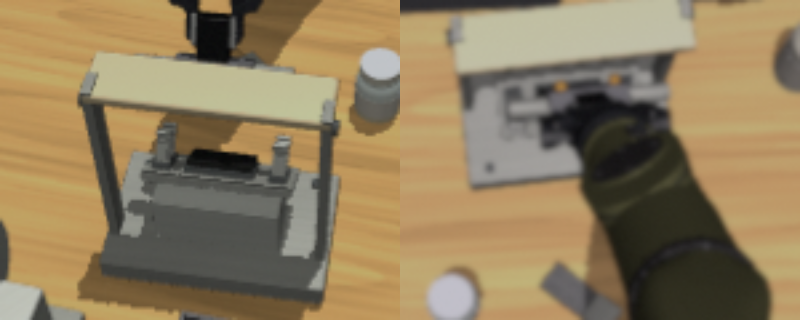

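The bar is held in front of the rail. The tool has stopped short with q5 and q6 at their limits, so the elbow and wrist branch is wrong. I'll fit a simple kinematic model to plan a way around.

```bash
cat > kin.py <<'E'
import numpy as np, itertools
from scipy.optimize import least_squares
from scipy.spatial.transform import Rotation as Q
def fk(q,S,off,par):
    # par: per joint translations (x,z) after joints 0..7
    R=Q.identity();p=np.zeros(3)
    for i in range(7):
        p=p+R.apply([par[2*i],0,par[2*i+1]])
        R=R*Q.from_euler('zyzyzyz'[i],S[i]*q[i]+off[i],degrees=True)
    p=p+R.apply([par[14],0,par[15]]);return p,R
E
python3 - <<'E'
from kin import *
from station import observe
s=observe()
D=[([65.42,39.483,-11.15,89.685,9.013,51.709,-12.324],[[.895,.447,-.001],[.447,-.895,.001],[0,-.002,-1]]),(s['qpos'],s['tool_rot'])]
z=np.zeros(16);res=[]
for S in itertools.product((1,-1),repeat=7):
  for o1 in (0,90,180,-90):
   for o7 in (0,90,180,-90):
    off=[o1,0,0,0,0,0,o7]
    e=[(fk(q,S,off,z)[1].inv()*Q.from_matrix(R)).magnitude()*57.3 for q,R in D]
    res.append((max(e),S,o1,o7,np.round(e,1)))
res.sort(key=lambda r:r[0])
for r in res[:8]:print(r)
E
```

```text
(0.1031799616483642, (-1, 1, -1, 1, -1, 1, -1), 0, 90, array([0.1, 0. ]))
(0.10317996164837594, (-1, -1, -1, -1, -1, -1, -1), 180, -90, array([0.1, 0. ]))
(22.30723454818412, (-1, 1, 1, 1, -1, 1, -1), 0, 90, array([22.3, 18.2]))
(22.307234548184134, (-1, -1, 1, -1, -1, -1, -1), 180, -90, array([22.3, 18.2]))
(35.82223186088604, (-1, 1, 1, 1, -1, 1, -1), 90, 180, array([22.4, 35.8]))
(35.82223186088604, (-1, -1, 1, -1, -1, -1, -1), -90, 0, array([22.4, 35.8]))
(36.80474315125365, (1, 1, 1, 1, 1, 1, -1), 0, 180, array([12.3, 36.8]))
(36.80474315125368, (1, -1, 1, -1, 1, -1, -1), 180, 0, array([12.3, 36.8]))
```

```bash
python3 - <<'E'
from kin import *
from station import observe
s=observe();S=(-1,1,-1,1,-1,1,-1);off=[0]*6+[90]
D=[([65.42,39.483,-11.15,89.685,9.013,51.709,-12.324],[279.066,-559.264,239.317]),(s['qpos'],s['tcp_pos'])]
# par idx: h=3 (before j2 z), L1=5+7, L2=9+11, L3=15, offsets x: 6 (elbow), 8, 12(wrist)
for idx in ([3,7,11,15],[3,7,11,15,6],[3,7,11,15,12],[3,7,11,15,6,12]):
    A=[];b=[]
    for q,p in D:
        J=np.array([fk(q,S,off,np.eye(16)[i])[0] for i in idx]).T;A.append(J);b.append(p)
    A=np.vstack(A);b=np.hstack(b);x,*_=np.linalg.lstsq(A,b,rcond=None);print(idx,x.round(1),(A@x-b).round(1))
E
```

```text
[3, 7, 11, 15] [ 83.7 722.5 224.6 283.1] [ 22.6   4.1 -20.2  -8.5  24.9  20.2]
[3, 7, 11, 15, 6] [  66.7  872.5  319.1  449.7 -219.1] [ 1.3 -7.1 -9.9 -6.3 30.4  9.9]
[3, 7, 11, 15, 12] [147.1 673.1 234.7 301.2 -21.4] [ 27.9   9.9 -19.2  -6.7  11.9  19.2]
[3, 7, 11, 15, 6, 12] [ 221.3  849.5  412.8  616.  -375.3  -56.4] [ 0. -0.  0.  0. -0.  0.]
```

```bash
cat > rec.py <<'E'
import json;from station import observe
s=observe();open('/tmp/d.jsonl','a').write(json.dumps([list(map(float,s['qpos'])),[float(x) for x in s['tcp_pos']],[[float(x) for x in r] for r in s['tool_rot']]])+'\n')
print([round(float(x),1) for x in s['qpos']],[round(float(x),1) for x in s['tcp_pos']],s['time_s'])
E
python3 rec.py
```

```text
[12.6, 26.5, -9.1, 122.5, -57.3, 2.5, -23.1] [583.3, -74.0, 274.8] 7.8
```

>>> send_rows --delta_pos '[[-0.5, 0, -2], [-1, 0, -4], [-2, 0, -6], [-3, 0, -8], [-4, 0, -9], [-5, 0, -10], [-5, 0, -10], [-5, 0, -10], [-5, 0, -10], [-5, 0, -10]]' --rot '[[0, -3, 0], [0, -6, 0], [0, -10, 0], [0, -15, 0], [0, -20, 0], [0, -25, 0], [0, -28, 0], [0, -30, 0], [0, -30, 0], [0, -30, 0]]' --hand '[-1, -1, -1, -1, -1, -1, -1, -1, -1, -1]'

```text
time_s: 9.05
tcp_pos: [489.7, -83.1, 335.3]
tool_rot: [[0.996, 0.087, 0.008], [0.087, -0.996, 0.018], [0.009, -0.017, -1.0]]
force: [-0.2, -0.4, -2.9]
finger_gap: 0.415
gripper_force: 71.2
```

```bash
python3 rec.py
```

```text
[-21.7, 27.5, 42.3, 105.3, -23.4, 55.8, -54.2] [489.7, -83.1, 335.3] 9.05
```

>>> send_rows --delta_pos '[[0, -1, 0], [0, -2, 0], [0, -4, 0], [0, -6, 0], [0, -8, 0], [0, -10, 0], [0, -11, 0], [0, -12, 0], [0, -12, 0], [0, -12, 0]]' --rot '[[2, 0, 0], [4, 0, 0], [7, 0, 0], [10, 0, 0], [13, 0, 0], [16, 0, 0], [18, 0, 0], [20, 0, 0], [20, 0, 0], [20, 0, 0]]' --hand '[-1, -1, -1, -1, -1, -1, -1, -1, -1, -1]'

```text
time_s: 10.3
tcp_pos: [479.6, 35.9, 337.3]
tool_rot: [[0.996, 0.084, -0.023], [0.087, -0.93, 0.356], [0.009, -0.357, -0.934]]
force: [-0.1, -0.6, -3.9]
finger_gap: 0.41
gripper_force: 71.2
```

```bash
python3 rec.py; python3 - <<'E'
from kin import *
import json
S=(-1,1,-1,1,-1,1,-1);off=[0]*6+[90]
D=[([65.42,39.483,-11.15,89.685,9.013,51.709,-12.324],[279.066,-559.264,239.317])]+[json.loads(l)[:2] for l in open('/tmp/d.jsonl')]
for idx in ([3,7,11,15],[3,7,11,15,6,8,12],[3,7,11,15,2,6,8],[3,7,11,15,2,6,8,12]):
    A=[];b=[]
    for q,p in D:
        A.append(np.array([fk(q,S,off,np.eye(16)[i])[0] for i in idx]).T);b.append(p)
    A=np.vstack(A);b=np.hstack(b);x,*_=np.linalg.lstsq(A,b,rcond=None);print(idx,x.round(1),(A@x-b).round(1))
E
```

```text
[-17.1, 26.7, 32.8, 107.1, -38.9, 63.1, -49.2] [479.6, 35.9, 337.3] 10.3
[3, 7, 11, 15] [351.6 533.6 372.9 281.1] [ 45.7  22.7  11.9 -14.3  46.1  -5.7   7.8  24.7  -1.6   8.6  14.9  -4.5]
[3, 7, 11, 15, 6, 8, 12] [330.6 475.2 292.2 282.   25.1 -43.  -41.9] [ 40.3  33.3  12.7  -5.    7.5   8.   10.1  19.8  -5.5  10.7   5.  -15.1]
[3, 7, 11, 15, 2, 6, 8] [ -31.1  692.6  225.   210.4 -162.3   84.1 -168.1] [32.7 21.  -7.9  1.9 38.5 -9.1 -1.2 30.2 10.8  4.5 -7.8  6.2]
[3, 7, 11, 15, 2, 6, 8, 12] [ -69.6  718.5  220.3  261.6 -211.2   29.2 -221.9  -51.9] [36.6 15.4  1.3  6.9 -0.1 -2.9 -6.7 17.3  6.6 -5.8 -8.7 -5.1]
```

```bash
cat > kin.py <<'E'
import numpy as np, json
from scipy.spatial.transform import Rotation as Q
S=(-1,1,-1,1,-1,1,-1);off=[0]*6+[90]
def fk(q,par):
    R=Q.identity();p=np.zeros(3);par=np.reshape(par,(8,3))
    for i in range(7):
        p=p+R.apply(par[i]);R=R*Q.from_euler('zyzyzyz'[i],S[i]*q[i]+off[i],degrees=True)
    return p+R.apply(par[7]),R
def data():
    return [([65.42,39.483,-11.15,89.685,9.013,51.709,-12.324],[279.066,-559.264,239.317])]+[json.loads(l)[:2] for l in open('/tmp/d.jsonl')]
def fit(idx):
    A=[];b=[]
    for q,p in data():
        A.append(np.array([fk(q,np.eye(24)[i])[0] for i in idx]).T);b.append(p)
    A=np.vstack(A);b=np.hstack(b);x,*_=np.linalg.lstsq(A,b,rcond=None);par=np.zeros(24);par[idx]=x
    return par,(A@x-b)
E
python3 - <<'E'
from kin import *
# index 3*i+axis ; i=1 before j2, 2 before j3, 3 before j4 ...
for n,idx in {'sawyer':[5,3,7,11,13,17,19,23],'saw-nox':[5,7,11,13,17,19,23],'y':[5,7,11,17,19,23],'y2':[5,11,13,17,19,23],'y3':[5,7,11,13,17,23]}.items():
    p,r=fit(idx);print(n,p[idx].round(1),r.round(1))
E
```

```text
sawyer [ 3.469e+02  0.000e+00 -1.880e+01  5.634e+02 -2.690e+01  3.448e+02
 -4.000e-01  3.255e+02] [ 0.  0.  0. -0. -0.  0.  0. -0.  0. -0.  0. -0.]
saw-nox [ 3.469e+02 -1.880e+01  5.634e+02 -2.690e+01  3.448e+02 -4.000e-01
  3.255e+02] [ 0. -0. -0. -0. -0.  0.  0. -0. -0. -0.  0. -0.]
y [364.2 -35.1 566.1 342.7 -15.2 342.1] [-4.4 -1.8  7.4 -4.3  4.8  2.1  5.7 -1.9 -4.3  1.1  5.5 -5.1]
y2 [337.2 562.2 -45.8 350.    4.4 313.2] [ 7.3 -2.  -4.   2.2  1.2 -3.8 -6.7  1.8  4.5 -3.3 -2.6  3.3]
y3 [346.6 -18.7 563.3 -27.2 344.8 325.2] [ 0.1  0.1 -0.1  0.1 -0.1  0.   0.   0.1  0.   0.1 -0.1  0.1]
```

```bash
cat >> kin.py <<'E'
from scipy.optimize import least_squares
PAR,_=fit([5,7,11,13,17,19,23])
LO=np.array([-172.22,-26.19,-84.43,7.71,-57.33,2.42,-152.13]);HI=np.array([172.22,119.32,86.54,146.69,237.33,119.75,152.13])
def ik(p,R,q0,w=0.0,ref=None):
    f=lambda q:np.r_[(fk(q,PAR)[0]-p)/10,(Q.from_matrix(R).inv()*fk(q,PAR)[1]).as_rotvec()*20, w*(q-(q0 if ref is None else ref))]
    r=least_squares(f,np.clip(q0,LO+.1,HI-.1),bounds=(LO,HI));e=f(r.x)[:6];return r.x,np.abs(e).max()
E
python3 - <<'E'
from kin import *
from h import frames
C=frames(4.3);c0=np.array([632,-58,130]);rng=np.random.default_rng(0)
for flip in(1,-1):
  R=np.c_[C[:,0]*flip,-C[:,1]*flip,-C[:,2]]
  for d in(45.8,100,160):
    sol=[]
    for k in range(40):
        q,e=ik(c0+C[:,2]*d,R,rng.uniform(LO,HI))
        if e<0.01: sol.append((min((q-LO).min(),(HI-q).min()),q))
    sol.sort(key=lambda s:-s[0]);print(flip,d,len(sol))
    for m,q in sol[:4]:print('  ',round(m,1),q.round(0))
E
```

```text
1 45.8 16
   17.8 [ 23.  43. -30. 129. 148.  28. 134.]
   17.6 [ 19.  42. -24. 129. 156.  26. 125.]
   17.5 [ 17.  41. -20. 129. 161.  25. 119.]
   17.5 [ 17.  41. -20. 129. 161.  25. 119.]
1 100 20
   14.2 [ 12.  34. -11. 132. 176.  21. 103.]
   14.2 [ 11.  34. -10. 133. 178.  21. 100.]
   14.1 [  9.  34.  -7. 133. 182.  21.  96.]
   14.1 [  9.  34.  -7. 133. 183.  21.  96.]
1 160 13
   12.9 [ 27.  28. -32. 134. 143.  17. 136.]
   12.7 [ 24.  27. -27. 134. 150.  16. 129.]
   12.7 [ 23.  27. -27. 134. 151.  16. 128.]
   12.3 [ 17.  26. -16. 134. 170.  15. 108.]
-1 45.8 27
   18.6 [ 41.  55. -66. 128. 118.  48. -10.]
   18.5 [ 39.  53. -60. 128. 121.  44. -14.]
   18.5 [ 38.  52. -59. 128. 122.  43. -15.]
   18.5 [ 37.  52. -58. 128. 123.  42. -16.]
-1 100 19
   15.6 [ 41.  45. -61. 131. 117.  40. -14.]
   15.5 [ 39.  44. -58. 131. 120.  37. -17.]
   15.4 [ 37.  42. -53. 131. 123.  34. -21.]
   15.3 [ 33.  40. -46. 131. 129.  30. -27.]
-1 160 19
   13.5 [ 42.  35. -58. 133. 114.  29. -14.]
   13.4 [ 38.  32. -51. 133. 120.  25. -20.]
   13.3 [ 36.  31. -46. 133. 125.  23. -25.]
   13.2 [ 35.  31. -45. 133. 125.  22. -26.]
```

```bash
cat > path.py <<'E'
from kin import *
from station import observe
def rows(qs):
    "rows relative to present measured pose, rounding to 0.1 cm, deg"
    s=observe();R0=Q.from_matrix(np.array(s['tool_rot']));p0=np.array(s['tcp_pos']);dp=[];rv=[]
    prev=None
    for q in qs:
        p,R=fk(q,PAR);dp.append((R0.inv().apply(p-p0)/10).round(1).tolist());r=(R0.inv()*R).as_rotvec(degrees=True);rv.append(r.round(1).tolist())
    print(dp);print(rv)
E
python3 - <<'E'
from path import *
from h import frames
C=frames(4.3);c0=np.array([632,-58,130])
R=np.c_[-C[:,0],C[:,1],-C[:,2]]
g,e=ik(c0+C[:,2]*190,R,np.array([36,31,-46,133,125,23,-25.]));print('goal',g.round(1),e)
q0=np.array(observe()['qpos'])
last=None
for t in np.linspace(0,1,21):
    q=q0+(g-q0)*t; p,Rr=fk(q,PAR);M=Rr.as_matrix()
    b=p+M[:,2]*46;ends=[b+M[:,1]*90,b-M[:,1]*90]
    print(round(t,2),q.round(0),p.round(0),'z',M[:,2].round(2),'ends',ends[0].round(0),ends[1].round(0), None if last is None else round((last.inv()*Rr).magnitude()*57.3,1));last=Rr
E
```

```text
goal [ 39.3  27.2 -49.  133.8 117.2  19.8 -18.4] 1.8179902028236938e-14
0.0 [-17.  27.  33. 107. -39.  63. -49.] [480.  36. 337.] z [-0.02  0.36 -0.93] ends [486. -31. 262.] [471. 136. 326.] None
0.05 [-14.  27.  29. 108. -31.  61. -48.] [455.   7. 318.] z [-0.09  0.27 -0.96] ends [467. -65. 248.] [434. 104. 299.] 8.2
0.1 [-11.  27.  25. 110. -23.  59. -46.] [433. -23. 302.] z [-0.15  0.19 -0.97] ends [452. -98. 237.] [400.  70. 277.] 8.3
0.15 [ -9.  27.  20. 111. -15.  57. -45.] [415. -53. 290.] z [-0.19  0.1  -0.98] ends [ 442. -129.  229.] [370.  33. 260.] 8.5
0.2 [ -6.  27.  16. 112.  -8.  54. -43.] [402. -82. 280.] z [-0.22  0.02 -0.98] ends [ 438. -157.  223.] [345.  -5. 247.] 8.6
0.25 [ -3.  27.  12. 114.   0.  52. -42.] [ 393. -110.  273.] z [-0.23 -0.07 -0.97] ends [ 440. -182.  219.] [326. -43. 236.] 8.8
0.3 [ -0.  27.   8. 115.   8.  50. -40.] [ 389. -135.  267.] z [-0.22 -0.14 -0.97] ends [ 446. -202.  216.] [313. -82. 229.] 8.9
0.35 [  3.  27.   4. 116.  16.  48. -38.] [ 390. -158.  263.] z [-0.2  -0.21 -0.96] ends [ 456. -218.  214.] [ 306. -118.  223.] 9.1
0.4 [  5.  2
[... 998 characters left out ...]
] ends [ 576. -138.  218.] [ 445. -261.  213.] 10.1
0.8 [ 28.  27. -33. 128.  86.  28. -25.] [ 508. -167.  260.] z [ 0.39 -0.26 -0.88] ends [ 580. -107.  223.] [ 472. -251.  217.] 10.2
0.85 [ 31.  27. -37. 130.  94.  26. -23.] [ 517. -145.  265.] z [ 0.46 -0.19 -0.87] ends [578. -74. 228.] [ 498. -235.  222.] 10.3
0.9 [ 34.  27. -41. 131. 102.  24. -21.] [ 524. -121.  271.] z [ 0.51 -0.12 -0.85] ends [572. -40. 235.] [ 522. -213.  229.] 10.3
0.95 [ 37.  27. -45. 132. 109.  22. -20.] [526. -94. 278.] z [ 0.55 -0.04 -0.84] ends [560.  -6. 241.] [ 541. -185.  238.] 10.4
1.0 [ 39.  27. -49. 134. 117.  20. -18.] [523. -66. 286.] z [ 0.57  0.04 -0.82] ends [543.  26. 248.] [ 556. -154.  248.] 10.4
```

```bash
python3 - <<'E'
from path import *
g=np.array([39.3,27.2,-49,133.8,117.2,19.8,-18.4]);q0=np.array(observe()['qpos'])
rows([q0+(g-q0)*min(.05*(i+1),.4) for i in range(10)])
E
```

```text
[[-2.8, 3.2, 0.9], [-5.2, 6.3, 1.3], [-7.2, 9.4, 1.5], [-8.8, 12.3, 1.3], [-9.9, 15.1, 1.1], [-10.5, 17.7, 0.7], [-10.6, 20.0, 0.3], [-10.3, 22.0, -0.1], [-10.3, 22.0, -0.1], [-10.3, 22.0, -0.1]]
[[-4.3, -4.5, -5.3], [-8.3, -8.9, -11.1], [-12.0, -13.0, -17.5], [-15.4, -16.8, -24.4], [-18.5, -20.4, -31.8], [-21.3, -23.6, -39.6], [-24.0, -26.5, -47.9], [-26.4, -29.0, -56.5], [-26.4, -29.0, -56.5], [-26.4, -29.0, -56.5]]
```

>>> send_rows --delta_pos '[[-2.8, 3.2, 0.9], [-5.2, 6.3, 1.3], [-7.2, 9.4, 1.5], [-8.8, 12.3, 1.3], [-9.9, 15.1, 1.1], [-10.5, 17.7, 0.7], [-10.6, 20.0, 0.3], [-10.3, 22.0, -0.1], [-10.3, 22.0, -0.1], [-10.3, 22.0, -0.1]]' --rot '[[-4.3, -4.5, -5.3], [-8.3, -8.9, -11.1], [-12.0, -13.0, -17.5], [-15.4, -16.8, -24.4], [-18.5, -20.4, -31.8], [-21.3, -23.6, -39.6], [-24.0, -26.5, -47.9], [-26.4, -29.0, -56.5], [-26.4, -29.0, -56.5], [-26.4, -29.0, -56.5]]' --hand '[-1, -1, -1, -1, -1, -1, -1, -1, -1, -1]'

```text
time_s: 11.55
tcp_pos: [395.9, -177.0, 258.8]
tool_rot: [[0.387, 0.908, -0.16], [0.867, -0.417, -0.271], [-0.313, -0.034, -0.949]]
force: [0.1, 0.7, -2.1]
finger_gap: 0.412
gripper_force: 71.3
```

```bash
python3 rec.py; python3 - <<'E'
from path import *
g=np.array([39.3,27.2,-49,133.8,117.2,19.8,-18.4]);q0=np.array([-17.1,26.7,32.8,107.1,-38.9,63.1,-49.2])
rows([q0+(g-q0)*min(.4+.045*(i+1),.76) for i in range(10)])
E
```

```text
[-15.0, 30.3, 32.0, 118.8, 3.2, 40.3, -12.9] [395.9, -177.0, 258.8] 11.55
[[-1.0, 1.4, 0.5], [-1.4, 2.8, 0.8], [-1.5, 4.2, 0.9], [-1.1, 5.6, 0.8], [-0.4, 6.9, 0.5], [0.6, 8.0, 0.1], [2.0, 8.9, -0.6], [3.6, 9.5, -1.4], [3.6, 9.5, -1.4], [3.6, 9.5, -1.4]]
[[-3.3, -1.7, -7.7], [-6.7, -3.0, -15.4], [-10.2, -4.1, -23.3], [-13.8, -5.0, -31.2], [-17.6, -5.8, -39.2], [-21.5, -6.4, -47.3], [-25.6, -7.0, -55.3], [-29.8, -7.6, -63.4], [-29.8, -7.6, -63.4], [-29.8, -7.6, -63.4]]
```

>>> send_rows --delta_pos '[[-1.0, 1.4, 0.5], [-1.4, 2.8, 0.8], [-1.5, 4.2, 0.9], [-1.1, 5.6, 0.8], [-0.4, 6.9, 0.5], [0.6, 8.0, 0.1], [2.0, 8.9, -0.6], [3.6, 9.5, -1.4], [3.6, 9.5, -1.4], [3.6, 9.5, -1.4]]' --rot '[[-3.3, -1.7, -7.7], [-6.7, -3.0, -15.4], [-10.2, -4.1, -23.3], [-13.8, -5.0, -31.2], [-17.6, -5.8, -39.2], [-21.5, -6.4, -47.3], [-25.6, -7.0, -55.3], [-29.8, -7.6, -63.4], [-29.8, -7.6, -63.4], [-29.8, -7.6, -63.4]]' --hand '[-1, -1, -1, -1, -1, -1, -1, -1, -1, -1]'

```text
time_s: 12.8
tcp_pos: [497.7, -182.5, 257.4]
tool_rot: [[-0.624, 0.705, 0.338], [0.639, 0.709, -0.3], [-0.451, 0.029, -0.892]]
force: [-0.9, 0.2, -2.9]
finger_gap: 0.412
gripper_force: 71.4
```

```bash
python3 rec.py; python3 - <<'E'
from path import *
from h import frames
q0=np.array([-17.1,26.7,32.8,107.1,-38.9,63.1,-49.2]);g=np.array([39.3,27.2,-49,133.8,117.2,19.8,-18.4])
C=frames(4.3);c0=np.array([632,-58,130]);R=np.c_[-C[:,0],C[:,1],-C[:,2]]
q=np.array(observe()['qpos'])
# local continuation to goal: follow path with local IK and see joints
for t in np.arange(.76,1.001,.04):
    p,Rr=fk(q0+(g-q0)*t,PAR);q,e=ik(p,Rr.as_matrix(),q,w=.01);print(round(t,2),q.round(1),round(e,2))
for d in range(190,40,-16):
    q,e=ik(c0+C[:,2]*d,R,q,w=.01);print(d,q.round(1),round(e,2))
rows([q0+(g-q0)*min(.76+.03*(i+1),1) for i in range(10)])
E
```

```text
[-11.8, 27.7, 26.4, 129.1, 36.7, 3.3, 18.0] [497.7, -182.5, 257.4] 12.8
0.76 [-11.8  27.7  26.4 129.2  36.8   3.1  18. ] 0.0
0.8 [ -8.5  26.3  21.1 129.   51.5   2.4  10.3] 0.33
0.84 [ -3.7  24.8  13.9 129.1  78.9   2.4  -9.8] 0.61
0.88 [ 15.6  24.  -14.2 131.  108.7  13.  -32.7] 0.12
0.92 [ 21.8  24.1 -22.9 132.2 118.6  14.2 -35. ] 0.02
0.96 [ 26.6  24.2 -29.7 133.1 126.2  14.4 -35.1] 0.01
1.0 [ 31.   24.4 -36.  134.1 133.   14.3 -34.3] 0.01
190 [ 31.1  24.4 -36.1 134.2 133.   14.4 -34.3] 0.0
174 [ 30.8  26.9 -36.9 133.9 133.8  16.9 -34.9] 0.0
158 [ 30.4  29.3 -37.5 133.6 134.6  19.2 -35.3] 0.0
142 [ 30.   31.6 -37.8 133.2 135.3  21.4 -35.7] 0.0
126 [ 29.5  33.9 -38.  132.7 136.   23.3 -36. ] 0.0
110 [ 29.   36.2 -38.2 132.1 136.7  25.  -36.2] 0.0
94 [ 28.5  38.4 -38.2 131.4 137.4  26.6 -36.3] 0.0
78 [ 28.   40.5 -38.1 130.6 138.   28.  -36.3] 0.0
62 [ 27.5  42.5 -38.  129.7 138.7  29.3 -36.3] 0.0
46 [ 27.1  44.5 -37.8 128.7 139.3  30.4 -36.3] 0.0
[[0.2, 1.4, -0.3], [0.4, 2.7, -0.6], [0.8, 4.1, -1.1], [1.3, 5.4, -1.7], [2.0, 6.7, -2.4], [2.7, 7.9, -3.2], [3.6, 9.1, -4.1], [4.6, 10.1, -5.1], [4.6, 10.1, -5.1], [4.6, 10.1, -5.1]]
[[-3.1, -0.7, -5.4], [-6.0, -1.3, -10.7], [-9.0, -2.1, -16.0], [-12.0, -2.9, -21.4], [-15.0, -3.8, -26.8], [-18.0, -4.7, -32.2], [-21.0, -5.8, -37.6], [-24.0, -6.9, -43.0], [-24.0, -6.9, -43.0], [-24.0, -6.9, -43.0]]
```

>>> send_rows --delta_pos '[[0.2, 1.4, -0.3], [0.4, 2.7, -0.6], [0.8, 4.1, -1.1], [1.3, 5.4, -1.7], [2.0, 6.7, -2.4], [2.7, 7.9, -3.2], [3.6, 9.1, -4.1], [4.6, 10.1, -5.1], [4.6, 10.1, -5.1], [4.6, 10.1, -5.1]]' --rot '[[-3.1, -0.7, -5.4], [-6.0, -1.3, -10.7], [-9.0, -2.1, -16.0], [-12.0, -2.9, -21.4], [-15.0, -3.8, -26.8], [-18.0, -4.7, -32.2], [-21.0, -5.8, -37.6], [-24.0, -6.9, -43.0], [-24.0, -6.9, -43.0], [-24.0, -6.9, -43.0]]' --hand '[-1, -1, -1, -1, -1, -1, -1, -1, -1, -1]'

```text
time_s: 14.05
tcp_pos: [523.2, -66.7, 284.9]
tool_rot: [[-0.817, -0.075, 0.571], [-0.06, 0.997, 0.045], [-0.573, 0.002, -0.819]]
force: [1.3, -0.2, -2.9]
finger_gap: 0.414
gripper_force: 71.4
```

```bash
python3 rec.py; python3 - <<'E'
from h import *
C=frames(4.3);R=np.c_[-C[:,0],C[:,1],-C[:,2]]
print(delta(np.array([632,-58,130])+C[:,2]*190,R))
E
```

```text
[29.0, 24.0, -32.7, 134.3, 139.3, 13.3, -40.5] [523.2, -66.7, 284.9] 14.05
(array([-0.06,  0.06, -0.05]), array([ 0.1 , -0.03, -0.06]))
```

>>> send_rows --delta_pos '[[0, 0, 0.5], [0, 0, 1.5], [0, 0, 3], [0, 0, 4.5], [0, 0, 6], [0, 0, 7.5], [0, 0, 8.8], [0, 0, 9.5], [0, 0, 9.5], [0, 0, 9.5]]' --rot '[[0, 0, 0], [0, 0, 0], [0, 0, 0], [0, 0, 0], [0, 0, 0], [0, 0, 0], [0, 0, 0], [0, 0, 0], [0, 0, 0], [0, 0, 0]]' --hand '[-1, -1, -1, -1, -1, -1, -1, -1, -1, -1]'

```text
time_s: 15.3
tcp_pos: [577.0, -61.2, 207.5]
tool_rot: [[-0.817, -0.079, 0.572], [-0.064, 0.997, 0.047], [-0.573, 0.001, -0.819]]
force: [0.6, -0.3, -3.7]
finger_gap: 0.41
gripper_force: 71.3
```

```bash
python3 rec.py; python3 - <<'E'
from h import *
o=take('e');C=frames(4.3);c0=np.array([632,-58,130]);s=observe();print('tcp local',((s['tcp_pos']-c0)@C).round(1))
R=np.c_[-C[:,0],C[:,1],-C[:,2]];print(delta(c0+C[:,2]*45.8,R))
for n in o:
    L=(o[n][2]-c0)@C
    # tube ends: |y| in 55..95, local z 30..70 ; clips z 0..30
    for a,b in((48,62),(-62,-48),(78,95),(-95,-78)):
        m=(L[...,1]>a)&(L[...,1]<b)&(abs(L[...,0])<25)&(L[...,2]>38)&(L[...,2]<75)
        p=L[m]; print(n,'tube',a,len(p),p.mean(0).round(1) if len(p) else '',p.max(0).round(1) if len(p) else '')
    for a,b in((58,78),(-78,-58)):
        m=(L[...,1]>a)&(L[...,1]<b)&(abs(L[...,0])<35)&(L[...,2]>18)&(L[...,2]<34)
        p=L[m]; print(n,'clip',a,len(p),p.mean(0).round(1) if len(p) else '',p.min(0).round(1) if len(p) else '',p.max(0).round(1) if len(p) else '')
im=o['scene'][0][180:270,180:310,::-1];jm=o['top'][0][140:230,240:370,::-1]
cv2.imwrite('pics/e1.png',np.hstack([cv2.resize(im,(400,277)),cv2.resize(jm,(400,277))]))
E
```

```text
[26.3, 37.4, -34.4, 131.6, 142.4, 25.0, -41.4] [577.0, -61.2, 207.5] 15.3
tcp local [-0.6  0.9 95.2]
(array([-0.05, -0.11,  4.94]), array([0.21, 0.01, 0.16]))
scene tube 48 0  
scene tube -62 0  
scene tube 78 0  
scene tube -95 0  
scene clip 58 35 [ 3.3 68.8 24.7] [-18.2  59.7  18.6] [20.8 76.6 29.3]
scene clip -78 37 [  0.1 -66.6  24.9] [-17.1 -77.1  19.3] [ 19.9 -58.2  29.5]
top tube 48 29 [ 0.7 54.6 69.1] [ 9.1 61.4 74.4]
top tube -62 33 [  0.7 -54.9  68.3] [  9.5 -48.2  72.5]
top tube 78 28 [ 0.9 84.2 69.1] [ 8.8 90.8 73. ]
top tube -95 24 [  0.4 -83.7  68.6] [ 11.  -78.9  74.3]
top clip 58 18 [12.7 67.9 25.7] [ 6.2 59.3 20.9] [18.  75.7 31.1]
top clip -78 18 [ 12.5 -67.2  26.1] [  7.7 -75.7  18.4] [ 17.3 -59.3  31.1]
```

View pics/e1.png

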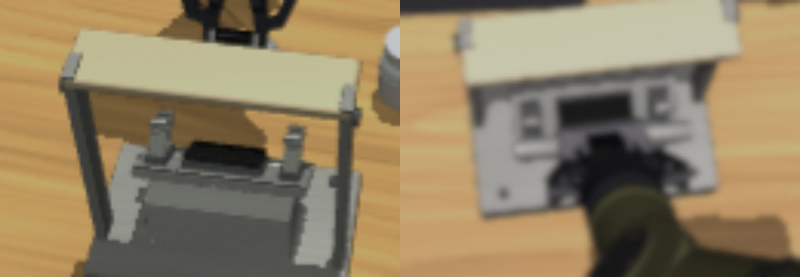

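The tubes sit level and centred over the clips: the top view shows them at y = ±54 and ±84 in the cradle frame, with x within about 2 mm. I'll lower with a small shift along x.

>>> send_rows --delta_pos '[[-0.05, -0.05, 0.5], [-0.1, -0.1, 1], [-0.2, -0.1, 1.5], [-0.2, -0.1, 2], [-0.2, -0.1, 2.4], [-0.2, -0.1, 2.7], [-0.2, -0.1, 2.9], [-0.2, -0.1, 3], [-0.2, -0.1, 3], [-0.2, -0.1, 3]]' --rot '[[0, 0, 0], [0, 0, 0], [0, 0, 0], [0, 0, 0], [0, 0, 0], [0, 0, 0], [0, 0, 0], [0, 0, 0], [0, 0, 0], [0, 0, 0]]' --hand '[-1, -1, -1, -1, -1, -1, -1, -1, -1, -1]'

```text
time_s: 16.65
tcp_pos: [595.5, -60.7, 183.6]
tool_rot: [[-0.817, -0.079, 0.571], [-0.064, 0.997, 0.047], [-0.573, 0.002, -0.82]]
force: [-2.5, 0.1, -2.8]
finger_gap: 0.413
gripper_force: 71.7
```

```bash
cat > st.py <<'E'
from h import *
C=frames(4.3);c0=np.array([632,-58,130]);s=observe()
print(s['time_s'],'tcp local',((s['tcp_pos']-c0)@C).round(1),'F local',(s['force']@C).round(1),'M',(s['ft_torque']@C).round(2))
E
python3 st.py
```

```text
16.65 tcp local [ 0.8  0.1 64.9] F local [-3.6  0.3 -0.9] M [-0.05  1.49 -0.19]
```

>>> send_rows --delta_pos '[[0, 0, 0.1], [0, 0, 0.2], [0, 0, 0.3], [0, 0, 0.4], [0, 0, 0.5], [0, 0, 0.6], [0, 0, 0.7], [0, 0, 0.7], [0, 0, 0.7], [0, 0, 0.7]]' --rot '[[0, 0, 0], [0, 0, 0], [0, 0, 0], [0, 0, 0], [0, 0, 0], [0, 0, 0], [0, 0, 0], [0, 0, 0], [0, 0, 0], [0, 0, 0]]' --hand '[-1, -1, -1, -1, -1, -1, -1, -1, -1, -1]'

```text
time_s: 17.9
tcp_pos: [599.0, -60.1, 178.5]
tool_rot: [[-0.817, -0.08, 0.571], [-0.065, 0.997, 0.047], [-0.573, 0.002, -0.82]]
force: [-8.7, -1.0, 5.9]
finger_gap: 0.409
gripper_force: 73.0
```

```bash
python3 st.py
```

```text
17.9 tcp local [ 0.7  0.4 58.7] F local [-3.8 -0.3  9.8] M [-0.02  1.46 -0.24]
```

>>> send_rows --delta_pos '[[0, 0, 0.1], [0, 0, 0.2], [0, 0, 0.3], [0, 0, 0.4], [0, 0, 0.5], [0, 0, 0.6], [0, 0, 0.7], [0, 0, 0.8], [0, 0, 0.8], [0, 0, 0.8]]' --rot '[[0, 0, 0], [0, 0, 0], [0, 0, 0], [0, 0, 0], [0, 0, 0], [0, 0, 0], [0, 0, 0], [0, 0, 0], [0, 0, 0], [0, 0, 0]]' --hand '[-1, -1, -1, -1, -1, -1, -1, -1, -1, -1]'

```text
time_s: 19.15
tcp_pos: [604.6, -59.9, 171.0]
tool_rot: [[-0.817, -0.079, 0.571], [-0.064, 0.997, 0.047], [-0.573, 0.002, -0.82]]
force: [1.0, 1.1, -10.7]
finger_gap: 0.413
gripper_force: 70.8
```

```bash
python3 st.py
```

```text
19.15 tcp local [ 1.   0.2 49.4] F local [-5.2  1.  -9.4] M [ 0.17  1.83 -0.22]
```

Both clips are now drawing the bar in. I'll ease it the last few millimetres.

>>> send_rows --delta_pos '[[0, 0, 0.05], [0, 0, 0.1], [0, 0, 0.15], [0, 0, 0.2], [0, 0, 0.25], [0, 0, 0.3], [0, 0, 0.3], [0, 0, 0.3], [0, 0, 0.3], [0, 0, 0.3]]' --rot '[[0, 0, 0], [0, 0, 0], [0, 0, 0], [0, 0, 0], [0, 0, 0], [0, 0, 0], [0, 0, 0], [0, 0, 0], [0, 0, 0], [0, 0, 0]]' --hand '[-1, -1, -1, -1, -1, -1, -1, -1, -1, -1]'

```text
time_s: 20.4
tcp_pos: [606.3, -59.9, 169.0]
tool_rot: [[-0.817, -0.079, 0.571], [-0.064, 0.997, 0.047], [-0.573, 0.002, -0.819]]
force: [-0.5, -0.1, -6.1]
finger_gap: 0.417
gripper_force: 71.1
```

```bash
python3 st.py
```

```text
20.4 tcp local [ 1.3  0.  46.7] F local [-3.9 -0.1 -4.7] M [-0.06  1.82 -0.14]
```

>>> send_rows --delta_pos '[[0, 0, 0.05], [0, 0, 0.1], [0, 0, 0.1], [0, 0, 0.1], [0, 0, 0.1], [0, 0, 0.1], [0, 0, 0.1], [0, 0, 0.1], [0, 0, 0.1], [0, 0, 0.1]]' --rot '[[0, 0, 0], [0, 0, 0], [0, 0, 0], [0, 0, 0], [0, 0, 0], [0, 0, 0], [0, 0, 0], [0, 0, 0], [0, 0, 0], [0, 0, 0]]' --hand '[-1, -1, -1, -0.15, 0, 0.1, 0.2, 0.3, 0.3, 0.3]' --squeeze 20

```text
time_s: 21.65
tcp_pos: [606.8, -59.7, 168.2]
tool_rot: [[-0.817, -0.079, 0.571], [-0.064, 0.997, 0.047], [-0.573, 0.002, -0.819]]
force: [-0.2, 0.5, -0.1]
finger_gap: 0.65
gripper_force: 0.0
```

```bash
python3 st.py
```

```text
21.65 tcp local [ 1.3  0.2 45.8] F local [-0.1  0.5  0. ] M [ 0.01  0.58 -0.02]
```

Released with no force on the tool. I'll withdraw along the slant.

>>> send_rows --delta_pos '[[0, 0, -0.5], [0, 0, -1.5], [0, 0, -3], [0, 0, -5], [0, 0, -7.5], [0, 0, -10], [0, 0, -12.5], [0, 0, -14], [0, 0, -14.5], [0, 0, -14.5]]' --rot '[[0, 0, 0], [0, 0, 0], [0, 0, 0], [0, 0, 0], [0, 0, 0], [0, 0, 0], [0, 0, 0], [0, 0, 0], [0, 0, 0], [0, 0, 0]]' --hand '[0.3, 0.3, 0.3, 0.3, 0.3, 0.3, 0.3, 0.3, 0.3, 0.3]'

```text
time_s: 22.9
tcp_pos: [523.8, -66.6, 287.5]
tool_rot: [[-0.816, -0.079, 0.572], [-0.064, 0.997, 0.046], [-0.574, 0.001, -0.819]]
force: [0.8, 0.0, -0.5]
finger_gap: 0.648
gripper_force: 0.0
```

```bash
python3 st.py; python3 - <<'E'
from h import *
o=take('f');C=frames(4.3);c0=np.array([632,-58,130])
for n in o:
    L=(o[n][2]-c0)@C
    for a,b in((78,95),(-95,-78),(46,58),(-58,-46)):
        m=(L[...,1]>a)&(L[...,1]<b)&(abs(L[...,0])<20)&(L[...,2]>8)&(L[...,2]<50)
        p=L[m]; print(n,'tube',a,len(p),p.mean(0).round(1) if len(p) else '',p.max(0).round(1) if len(p) else '')
    m=(abs(L[...,1])<25)&(abs(L[...,0])<25)&(L[...,2]>60)&(L[...,2]<95);p=L[m]
    print(n,'grip',len(p),p.mean(0).round(1),np.percentile(p[:,2],[50,95]).round(1))
im=o['scene'][0][180:270,180:310,::-1];jm=o['top'][0][140:230,240:370,::-1]
cv2.imwrite('pics/f1.png',np.hstack([cv2.resize(im,(400,277)),cv2.resize(jm,(400,277))]))
E
```

```text
22.9 tcp local [  1.4  -0.5 191.3] F local [ 0.4 -0.  -0.8] M [ 0.01  0.59 -0.  ]
scene tube 78 26 [ 6.  84.4 15.8] [13.7 91.1 21.6]
scene tube -95 17 [  6.4 -83.4  15.9] [ 14.3 -78.5  21.4]
scene tube 46 20 [ 5.3 52.2 15.8] [13.1 57.9 21.2]
scene tube -58 23 [  5.1 -52.2  16.2] [ 13.9 -46.5  24.7]<stdin>:9: RuntimeWarning: Mean of empty slice.
  ret = um.true_divide(
Traceback (most recent call last):
IndexError: index -1 is out of bounds for axis 0 with size 0
```

The depth data put the tube tops at 21.5 mm above the cradle plane at both ends, where 22 mm is home. The bar is level and seated, and the robot is clear, so I'm handing in.

```bash
python3 -c "
from station import finish_job
print(finish_job())"
```

```text
the job is handed in; nothing more can be done
None
```

The long bar is snapped into both clips and lies home on the pad. Depth readings put both tube ends at home height, within about 1 mm. I released it, backed the gripper clear and handed the job in at about 23 s; the hand-in gave no verdict.

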